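# Clear loose hardware off the teardown step

### The arm

A 7-joint arm with a two-finger parallel gripper is mounted at the origin on the work surface. World frame = base frame: x ahead of the robot, y to its left, z up, the work surface at z = 0. Lengths are in m, angles in rad, forces in N, time in s.
With the tool pointing down it reaches from about 0.4 to 0.925 m from the base axis. Payload 5.6 kg.
Tool frame: the origin (TCP) lies midway between the tips of the shut fingers; the grasp point (between the pads) lies 19 mm behind it (robot.grip_point_offset is the distance from the TCP to the grasp point, in m); z points along the fingers, y is the direction in which the jaws open and shut (so a half turn about z gives the same grasp; the last joint's range is limited). The gripper opens to 85 mm and grips with 20 to 120 N. Pads are 22 mm wide; open, the fingers measure 114 mm over their backs; the gripper's body (76 mm by 85 mm) begins 54 mm behind the grasp point. The pads swing forward as they close: fully open they stand 13 mm farther back than shut.
Start: joints at [-1.215, 0.468, -0.012, 1.603, 0.006, 1.071, -0.056], TCP at [0.252, 0.599, 0.231] pointing down, gripper open.
Joint ranges: [-2.53, 2.53], [-0.31, 2.02], [-1.57, 1.55], [0.28, 2.44], [-1.29, 4.43], [0.15, 1.84], [-2.92, 2.92]. Speed limits (rad/s): [2.57, 2.57, 3.14, 3.14, 3.14, 3.14, 3.14].

### API

Orientations are given as a 3x3 rotation matrix whose columns are the frame's x, y, z axes.
In Python, from rig import robot gives the robot as it stands. The module is installed in compiled form; this text tells all that it offers.
- The arm moves only by the shell command python3 -m jog 'ROWS' [FORCE]. ROWS is JSON, a list of rows, each a list of 3 entries, a list of its own where there are three numbers: the opening, from 0 (shut) to 1 (fully open), then the shift along the tool's x, y, z in m, then the turn about the tool's z in degrees. A call has 1 to 10 rows; each row shifts and turns the commanded pose from where the row before left it, along the tool's axes as they then stand; what a row does not reach is not made up. A row lasts 1/8 s, in which the tool goes at most 62.5 mm and 10.7 degrees, less where a joint would pass 70% of its speed; a pose out of reach is approached as far as the arm can. A call is refused whole if a number of a shift passes 0.0625 or a number of a turn 10.7, either way. A call with a gripper value outside its range is refused whole. The fingers move at their own pace and stop on an object; FORCE is the grip in N (left out, the last holds). Time passes only in rows, so rows that do not move let the fingers close. It gives the time, the measured TCP pose, the force and the opening at its end, in the units of the state.
- robot.get_obs(): the state, without advancing time (a new reading comes with each control period).
- robot.read_camera(name): name is "scene" or "top" or "wrist"; returns (picture, depth): 420x560x3 uint8, red, green, blue; 420x560 float32, m along the optical axis (not along the pixel's ray), 0 where there is no reading.
- robot.get_calibration(name): a dict with "camera_matrix" (3x3 intrinsics, pixels), "distortion" ([k1, k2, p1, p2, k3] as OpenCV has them; the pictures are not rectified), "xyz" and "attitude" of the camera in the world; the wrist camera has in their place "T_tool_cam" (4x4, takes a point from camera to tool coordinates, whose origin is the TCP and whose axes are the flange's). Camera axes: x right, y down, z forward; pixel columns grow to the right and rows downward; lengths in m; the calibration is good to about 2 mm. A picture is of the moment at which its call begins: read the wrist's pose just before it. get_calibration takes no time and is no camera call.
- robot.sign_off(): hands the job in, once; it reports no verdict.
The state is a dict: "time_s": time; "joint_pos": joint angles; "qvel": joint speeds; "joint_efforts": joint torques, N m; "position": TCP position; "eef_rot": TCP orientation; "ft_force": force on the tool from outside, world axes, zero at the start; "ft_torque": the same for the moment, N m; "finger_gap": finger opening in m.
Only numpy, scipy, OpenCV 4.12 (cv2) and the standard library are available. Lean on these libraries where they do the work, as an engineer would, in place of code of your own. Each camera call takes 0.05 s, during which the arm holds its last target.

### The job

Clear the loose hardware from the raised deck of the aluminium step: push the two hex nuts and the square spacer across it with the fingertips, so that all three drop over its open far edge into the catch tray below and lie there. Only sweep them, never pick them up, and leave the finned heat sink on the deck, the fan and the spray can where they stand.

Things in the scene. Friction and masses are not known exactly. Their poses are not given: they have to be found in the camera images.
- step: Fixed aluminium block with a flat dark deck on top and a tray along its far side. Origin on the bench under the deck's centre; x points across the deck to the tray (away from the robot, turned up to 0.35 rad either way), z up. Deck: 120 mm in x, 240 mm in y, surface 45 mm above the bench. Left and right rims 4 mm thick, 10 mm high; near (-x) and far (+x) edges are plain, without rim.
- edge (a point): Middle of the deck's far edge, at deck height (45 mm): step frame (60, 0, 45) mm, same axes as the step.
- tray (a point): Middle of the catch tray's inner floor: step frame (103, 0, 4) mm, same axes as the step. The tray runs from the deck's far face (step x = 60 mm) to x = 150 mm, 240 mm wide; its other three walls are 4 mm thick and 40 mm high. The floor is 4 mm above the bench.
- big_nut_mid (a point): Centre of the big brass hex nut, 24 mm across flats (28 mm over corners), 12 mm high with a through hole, 33 g; lies flat on the deck, hole axis z.
- small_nut_mid (a point): Centre of the small steel hex nut, 20 mm across flats (23 mm over corners), 10 mm high with a through hole, 20 g; lies flat on the deck, hole axis z.
- spacer_mid (a point): Centre of the square steel spacer, 20 x 20 x 12 mm high with a square through hole, 28 g; lies flat on the deck, hole axis z.
- heatsink_mid (a point): Centre of the finned aluminium heat sink, 34 x 34 x 28 mm high, 70 g, standing loose on the deck; must stay. It and the three small parts stand in four lanes 56 mm apart across the deck (step y about -84, -28, 28, 84 mm), one in each, in any order; nothing stands between a part and the far edge.
- fan_mid (a point): Centre of the black equipment fan, 80 x 80 x 25 mm high, lying flat and loose on the bench to the left (+y) of the step; must stay.
- can_mid (a point): Half-way up the upright spray can, 52 mm diameter, 159 mm high, loose on the bench to the right (-y) of the step; must stay.

How it is judged:
At the end, for the whole second after the job is handed in: The centres of both nuts and of the spacer lie inside the catch tray (step frame x 64 to 144 mm, y within 114 mm either way, less than 36 mm above the bench); the heat sink is within 12 mm and the fan and can within 20 mm of where they began (x of big_nut_mid in the frame of step between 0.064 and 0.144 m and y of big_nut_mid in the frame of step between -0.114 and 0.114 m and z of big_nut_mid in the frame of step between 0 and 0.036 m and x of small_nut_mid in the frame of step between 0.064 and 0.144 m and y of small_nut_mid in the frame of step between -0.114 and 0.114 m and z of small_nut_mid in the frame of step between 0 and 0.036 m and x of spacer_mid in the frame of step between 0.064 and 0.144 m and y of spacer_mid in the frame of step between -0.114 and 0.114 m and z of spacer_mid in the frame of step between 0 and 0.036 m and distance of heatsink_mid from where it was at the start of the episode below 0.012 m and distance of each of fan_mid, can_mid from where it was at the start of the episode below 0.02 m); the robot touches nothing.
It fails at once if a nut or the spacer is lifted or carried (its centre more than 19 mm above the deck) (z of any of big_nut_mid, small_nut_mid, spacer_mid in the frame of step above 0.064 m).
It fails at once if the heat sink is disturbed (moved more than 12 mm) (distance of heatsink_mid from where it was at the start of the episode above 0.012 m).
It fails at once if the fan is disturbed (moved more than 20 mm) (distance of fan_mid from where it was at the start of the episode above 0.02 m).
It fails at once if the spray can is disturbed (moved more than 20 mm) (distance of can_mid from where it was at the start of the episode above 0.02 m).
It also fails if it takes over 43 s, if anything falls off the work surface, if the arm or the gripper's body presses on something with over 40 N, if the wrist force passes 120 N, or if a joint passes its speed limit or range.

## Working session

There is one attempt and no reset: what is moved stays moved. The work goes in short steps, Python scripts to look and compute and a shell command to move; the robot and the scene stay as the last step left them, time stands still between calls to the robot, and variables do not carry over. Pictures are saved under pics/ and viewed, and the job is handed in when it is done.

```bash
mkdir -p pics
cat > h.py <<'E'
import numpy as np,cv2
from rig import robot
def cal(n):
    c=robot.get_calibration(n);return c
def save(n,f):
    im,d=robot.read_camera(n);cv2.imwrite(f'pics/{f}.png',cv2.cvtColor(im,cv2.COLOR_RGB2BGR));np.savez(f'pics/{f}.npz',im=im,d=d);return im,d
E
python3 - <<'E'
from h import *
o=robot.get_obs();print({k:np.round(v,3).tolist() for k,v in o.items()})
for n in ('top','scene'):
    save(n,n+'0');print(cal(n))
print(cal('wrist'))
E
```

```text
{'time_s': 0.0, 'joint_pos': [-1.215, 0.468, -0.012, 1.604, 0.006, 1.071, -0.056], 'qvel': [-0.001, 0.001, 0.001, 0.001, 0.001, 0.002, -0.001], 'joint_efforts': [-0.0, -53.238, 0.022, -25.13, 0.011, 0.008, -0.0], 'position': [0.252, 0.598, 0.23], 'eef_rot': [[-0.922, 0.388, -0.001], [0.388, 0.922, -0.002], [-0.0, -0.002, -1.0]], 'ft_force': [0.39, -0.715, 0.111], 'ft_torque': [0.037, -0.008, -0.038], 'finger_gap': 0.085}
{'camera_matrix': array([[466.82138756,   0.        , 280.4783633 ],
       [  0.        , 466.82138756, 209.79925174],
       [  0.        ,   0.        ,   1.        ]]), 'distortion': array([-0.14943871,  0.        ,  0.        ,  0.        ,  0.        ]), 'xyz': array([ 0.359121  , -0.01289876,  1.13002469]), 'attitude': array([[ 1.10784619e-01, -9.68952773e-01,  2.21036858e-01],
       [-9.93844330e-01, -1.07905865e-01,  2.50952629e-02],
       [-4.64951222e-04, -2.22456397e-01, -9.74942529e-01]])}
{'camera_matrix': array([[474.73345877,   0.        , 282.12822411],
       [  0.        , 474.73345877, 207.3561942 ],
       [  0.        ,   0.        ,   1.     
[... 212 characters left out ...]
0.9986029 ,  0.04474998, -0.02810143],
       [ 0.00673968, -0.63532264, -0.7722174 ]])}
{'camera_matrix': array([[321.44505228,   0.        , 282.68757483],
       [  0.        , 321.44505228, 210.30398156],
       [  0.        ,   0.        ,   1.        ]]), 'distortion': array([0.00452481, 0.        , 0.        , 0.        , 0.        ]), 'T_tool_cam': array([[ 1.09355854e-04, -9.56973887e-01, -2.90174028e-01,
         7.48854152e-02],
       [ 9.99999864e-01,  2.52721850e-04, -4.56596248e-04,
        -1.08575821e-04],
       [ 5.10284004e-04, -2.90173939e-01,  9.56973785e-01,
        -1.42518955e-01],
       [ 0.00000000e+00,  0.00000000e+00,  0.00000000e+00,
         1.00000000e+00]])}
```

View pics/top0.png

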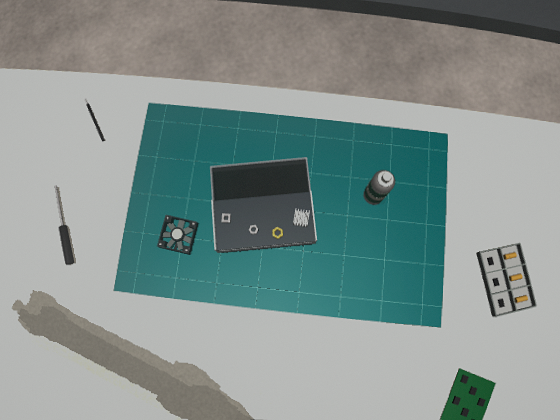

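View pics/scene0.png

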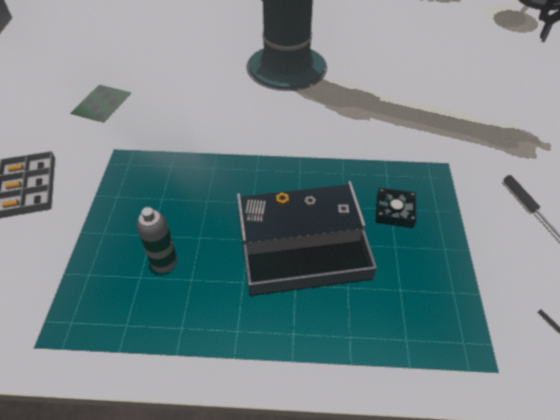

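Run:
```python
import cv2
a=cv2.imread('pics/top0.png')[145:265,150:350];b=cv2.imread('pics/scene0.png')[175:300,225:425]
cv2.imwrite('pics/ta.png',cv2.resize(a,None,fx=4,fy=4,interpolation=cv2.INTER_CUBIC))
cv2.imwrite('pics/sb.png',cv2.resize(b,None,fx=4,fy=4,interpolation=cv2.INTER_CUBIC))
```

```text
(no output)
```

View pics/ta.png

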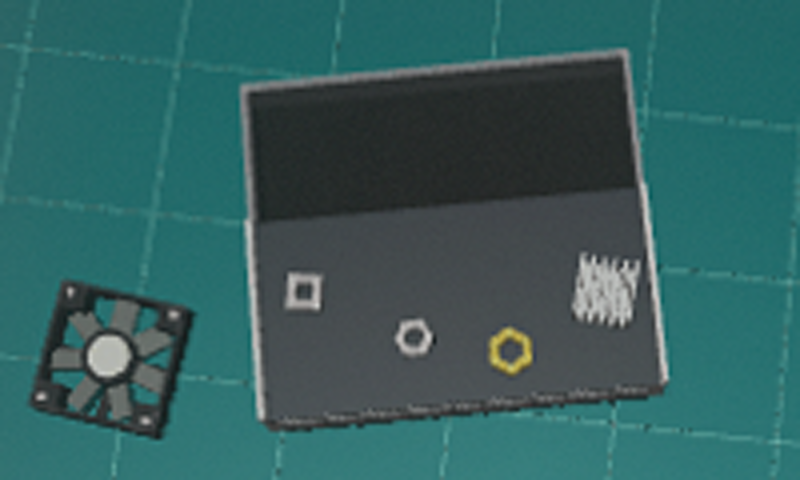

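View pics/sb.png

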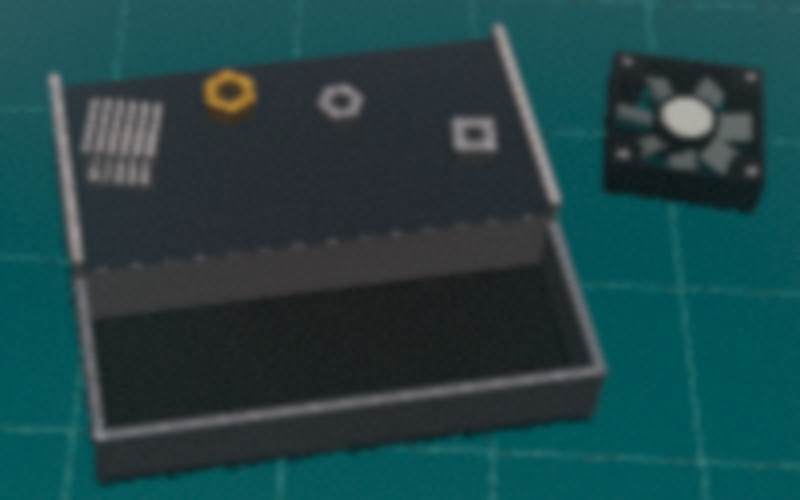

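```bash
cat >> h.py <<'E'
def ray(n,uv,c=None):
    c=c or cal(n);p=cv2.undistortPoints(np.array([[uv]],float),c['camera_matrix'],c['distortion'])[0,0]
    d=np.array(c['attitude'])@[p[0],p[1],1];return np.array(c['xyz']),d/np.linalg.norm(d)
def onz(n,uv,z):
    o,d=ray(n,uv);return o+d*(z-o[2])/d[2]
def tri(u1,u2):
    a,d=ray('top',u1);b,e=ray('scene',u2)
    s=np.linalg.lstsq(np.c_[d,-e],b-a,rcond=None)[0];p=a+d*s[0];q=b+e*s[1];return (p+q)/2,np.linalg.norm(p-q)
E
python3 - <<'E'
from h import *
T=np.load('pics/top0.npz')['im'];S=np.load('pics/scene0.npz')['im']
def cen(im,cx,cy,r,f):
    w=im[cy-r:cy+r+1,cx-r:cx+r+1].astype(float);bg=np.median(w.reshape(-1,3),0)
    g=np.abs(w-bg).sum(2);m=(g>60).astype(np.uint8)
    cs,_=cv2.findContours(m,cv2.RETR_EXTERNAL,cv2.CHAIN_APPROX_NONE);c=max(cs,key=cv2.contourArea)
    (x,y,ww,hh)=cv2.boundingRect(c);k=cv2.moments(cv2.convexHull(c));return (cx-r+k['m10']/k['m00'],cy-r+k['m01']/k['m00']),(ww,hh)
t=lambda u,v:((u+.5)/4-.5+150,(v+.5)/4-.5+145)
s=lambda u,v:((u+.5)/4-.5+225,(v+.5)/4-.5+175)
P={}
for n,a,b in [('spacer',(226,217),(343,208)),('small',(253,229),(310,200)),('big',(277,232),(282,197))]:
    c,sz=cen(T,*a,9,0);e,sz2=cen(S,*b,9,0);p,g=tri(c,e);P[n]=p
    print(n,np.round(c,1),sz,np.round(e,1),sz2,'tri',np.round(p,4),'gap',round(g,4),'top@z',np.round(onz('top',c,.056),4),np.round(onz('scene',e,.055),4))
K={'nl':((262,421),(498,27)),'nr':((663,383),(52,75)),'fl':((247,222),(555,203)),'fr':((642,187),(78,262)),'tl':((242,88),(605,372)),'tr':((630,50),(98,437)),'dl':((258,222),(553,215)),'dr':((640,187),(80,268)),'hs':((606,290),(125,125))}
for n,(a,b) in K.items():
    p,g=tri(t(*a),s(*b));print(n,np.round(p,4),'gap',round(g,4))
    P[n]=p
print(np.linalg.norm(P['nl']-P['nr']),np.linalg.norm(P['nl']-P['fl']),np.linalg.norm(P['tl']-P['tr']),np.linalg.norm(P['tl']-P['fl']))
for a,b in [('nl','nr'),('fl','fr'),('tl','tr')]:
    v=P[a]-P[b];print('yaw',np.arctan2(-v[0],v[1]))
for a,b in [('tl','nl'),('tr','nr')]:
    v=P[a]-P[b];print('yaw',np.arctan2(v[1],v[0]))
np.savez('P.npz',**P)
E
```

```text
spacer [225.5 217.4] (10, 10) [343.2 208. ] (13, 9) tri [0.5703 0.1401 0.0553] gap 0.0027 top@z [0.5702 0.1414 0.056 ] [0.5702 0.1388 0.055 ]
small [253.2 229. ] (10, 9) [309.6 199.9] (12, 9) tri [0.5505 0.0721 0.0525] gap 0.0026 top@z [0.5498 0.0732 0.056 ] [0.5528 0.0707 0.055 ]
big [277.  232.4] (11, 12) [282.  197.2] (13, 11) tri [0.5484 0.0153 0.0546] gap 0.0031 top@z [0.548  0.0168 0.056 ] [0.5489 0.0138 0.055 ]
nl [0.4916 0.1552 0.0501] gap 0.0017
nr [ 0.5401 -0.0767  0.051 ] gap 0.0047
fl [0.609  0.1798 0.0511] gap 0.0037
fr [ 0.6571 -0.0521  0.0496] gap 0.0027
tl [0.6965 0.1992 0.0361] gap 0.0014
tr [ 0.7463 -0.0355  0.0388] gap 0.0003
dl [0.6114 0.177  0.044 ] gap 0.0014
dr [ 0.658  -0.0511  0.046 ] gap 0.0029
hs [ 0.5874 -0.0356  0.0702] gap 0.0009
0.23690535883015074 0.11991679869869368 0.23993615642945393 0.09086301703026337
yaw 0.2063896688625439
yaw 0.2047895549435104
yaw 0.20918955720996926
yaw 0.21159334940093474
yaw 0.19722388447974792
```

```bash
python3 -m jog '[[0.1,[0,0,0],-8.65],[0.1,[0,0,0],-8.65],[0.1,[0,0,0],-8.65],[0.1,[0,0,0],-8.65]]'
```

```text
time_s: 0.6
position: [0.2523, 0.5986, 0.2307]
eef_rot: [[-0.978, -0.209, -0.0], [-0.209, 0.978, -0.001], [0.001, -0.001, -1.0]]
ft_force: [-0.2, -0.9, -0.1]
finger_gap: 0.0124
```

```bash
python3 -m jog '[[0.1,[-0.0174,-0.0513,0],0],[0.1,[-0.0174,-0.0513,0],0],[0.1,[-0.0174,-0.0513,0],0],[0.1,[-0.0174,-0.0513,0],0],[0.1,[-0.0174,-0.0513,0],0],[0.1,[-0.0174,-0.0513,0],0],[0.1,[-0.0174,-0.0513,0],0],[0.1,[-0.0174,-0.0513,0],0],[0.1,[-0.0174,-0.0513,0],0],[0.1,[-0.0174,-0.0513,0],0]]'
python3 -m jog '[[0.1,[0,0,0],0],[0.1,[0,0,0],0]]'
cat >> h.py <<'E'
O=np.array([.5745,.0516]);YA=.206
def st(p):
    d=np.array(p)[:2]-O;c,s=np.cos(YA),np.sin(YA);return np.array([c*d[0]+s*d[1],-s*d[0]+c*d[1]])
def wray(uv,ob):
    c=cal('wrist');T=np.array(c['T_tool_cam']);R=np.array(ob['eef_rot'])
    p=cv2.undistortPoints(np.array([[uv]],float),c['camera_matrix'],c['distortion'])[0,0]
    return R@T[:3,3]+ob['position'],R@T[:3,:3]@[p[0],p[1],1]
def wonz(uv,ob,z):
    o,d=wray(uv,ob);return o+d*(z-o[2])/d[2]
E
python3 - <<'E'
from h import *
o=robot.get_obs();print(st(o['position']),o['position'],o['joint_pos'])
import pickle;pickle.dump(o,open('o1.pkl','wb'));save('wrist','w1')
E
```

```text
time_s: 1.85
position: [0.5277, 0.1305, 0.2311]
eef_rot: [[-0.979, -0.204, -0.0], [-0.204, 0.979, 0.0], [0.0, 0.0, -1.0]]
ft_force: [0.4, 0.7, 0.4]
finger_gap: 0.0087
time_s: 2.1
position: [0.5268, 0.1325, 0.2309]
eef_rot: [[-0.979, -0.203, -0.001], [-0.203, 0.979, 0.0], [0.001, 0.0, -1.0]]
ft_force: [-0.3, 0.1, -0.4]
finger_gap: 0.0087
[-0.03017667  0.08894189] [0.52676864 0.13248887 0.23089703] [-0.37355526  0.28706403  0.0790322   1.87082275 -0.02746517  0.98561493
  1.49317104]
```

View pics/w1.png

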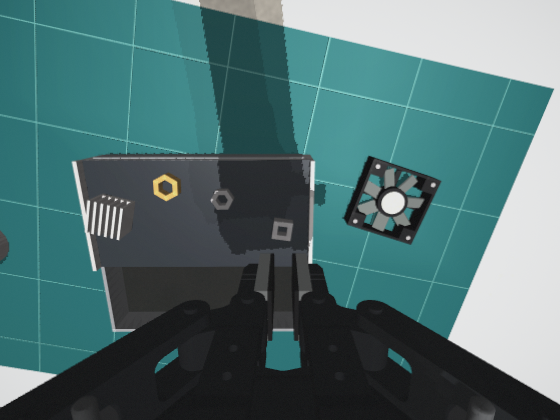

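Run:
```python
from h import *
import pickle;o=pickle.load(open('o1.pkl','rb'))
for n,uv,z in [('sp',(283,230),.057),('sm',(222,199),.055),('big',(166,187),.057),('nl',(312,160),.055),('fl',(312,262),.055),('nr',(76,163),.055),('fr',(95,269),.055),('dfar',(200,266),.045),('hs top',(109,216),.073)]:
    p=wonz(uv,o,z);print(n,np.round(p,4),np.round(st(p),4))
```

```text
sp [0.5682 0.1419 0.057 ] [0.0123 0.0897]
sm [0.5485 0.074  0.055 ] [-0.0208  0.0272]
big [0.5471 0.0173 0.057 ] [-0.0339 -0.028 ]
nl [0.491  0.1551 0.055 ] [-0.0606  0.1184]
fl [0.5988 0.1805 0.055 ] [0.0501 0.1212]
nr [ 0.5415 -0.0727  0.055 ] [-0.0578 -0.115 ]
fr [ 0.6551 -0.0499  0.055 ] [ 0.0581 -0.1159]
dfar [0.6338 0.0601 0.045 ] [ 0.0597 -0.0038]
hs top [ 0.5828 -0.0293  0.073 ] [-0.0085 -0.0809]
```

```bash
python3 -m jog '[[0.1,[0,0,0.04],0],[0.1,[0,0,0.04],0],[0.1,[0,0,0.04],0],[0.1,[0,0,0.03],0],[0.1,[0,0,0.015],0],[0.1,[0,0,0.008],0],[0.1,[0,0,0.008],0],[0.1,[0,0,0],0]]'
python3 - <<'E'
from h import *
o=robot.get_obs();print(st(o['position']),o['position']);save('wrist','w2')
E
```

```text
time_s: 3.15
position: [0.5274, 0.1323, 0.0505]
eef_rot: [[-0.979, -0.204, 0.0], [-0.204, 0.979, 0.0], [-0.0, 0.0, -1.0]]
ft_force: [0.0, -0.4, 0.2]
finger_gap: 0.0084
[-0.02961084  0.08864395] [0.52738345 0.13231297 0.05049064]
```

View pics/w2.png

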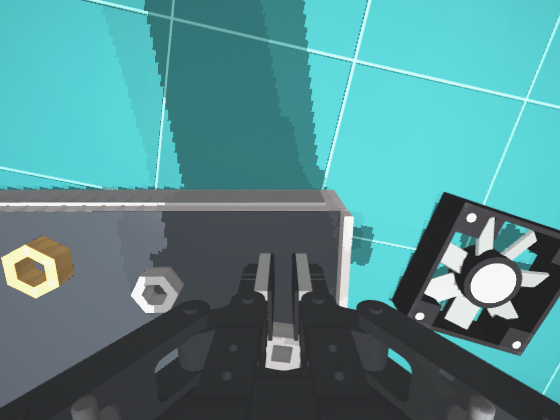

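```bash
python3 -m jog '[[0.1,[-0.008,0,0.0015],0],[0.1,[-0.010,0,0],0],[0.1,[-0.010,0,0],0],[0.1,[-0.010,0,0],0],[0.1,[-0.010,0,0],0]]'
python3 - <<'E'
from h import *
o=robot.get_obs();print(st(o['position']),o['position']);save('wrist','w3');save('scene','s3')
a=cv2.imread('pics/scene0.png')
b=cv2.imread('pics/s3.png')[150:300,225:425];cv2.imwrite('pics/s3z.png',cv2.resize(b,None,fx=4,fy=4,interpolation=cv2.INTER_CUBIC))
E
```

```text
time_s: 3.82
position: [0.575, 0.142, 0.0488]
eef_rot: [[-0.979, -0.204, 0.0], [-0.204, 0.979, -0.0], [-0.0, -0.0, -1.0]]
ft_force: [-0.6, -0.7, 0.4]
finger_gap: 0.0086
[0.01895785 0.08843837] [0.5749673  0.14204626 0.04877022]
```

View pics/s3z.png

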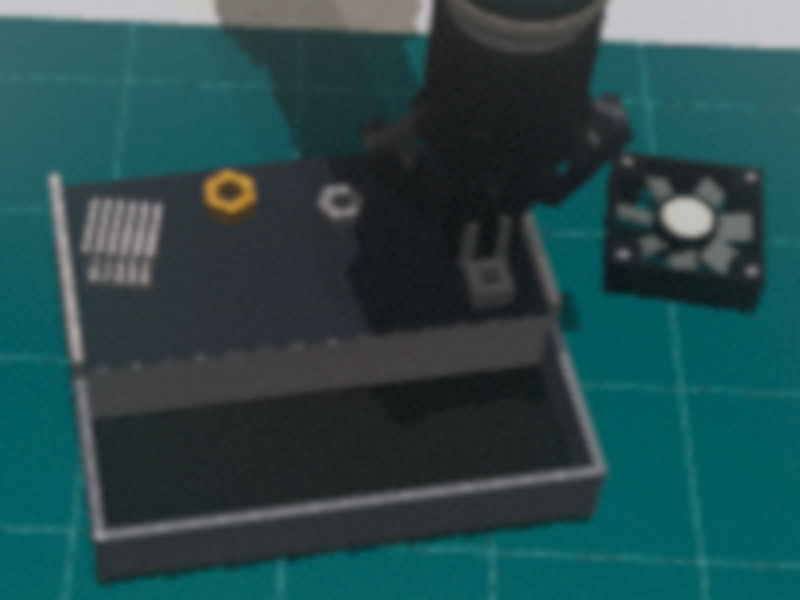

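The spacer (crop px ~490,280) is being pushed squarely, in front of both fingertips. I continue over the edge.

```bash
python3 -m jog '[[0.1,[-0.012,0,0],0],[0.1,[-0.012,0,0],0],[0.1,[-0.012,0,0],0],[0.1,[-0.006,0,0],0],[0.1,[0,0,0],0],[0.1,[0,0,0],0]]'
python3 - <<'E'
from h import *
o=robot.get_obs();print(st(o['position']),o['position']);save('scene','s4')
b=cv2.imread('pics/s4.png')[150:300,225:425];cv2.imwrite('pics/s4z.png',cv2.resize(b,None,fx=4,fy=4,interpolation=cv2.INTER_CUBIC))
E
```

```text
time_s: 4.68
position: [0.6149, 0.1504, 0.0486]
eef_rot: [[-0.979, -0.204, -0.001], [-0.204, 0.979, -0.0], [0.001, -0.0, -1.0]]
ft_force: [0.0, 0.2, -0.6]
finger_gap: 0.0082
[0.05977163 0.08842684] [0.6149205  0.15038328 0.04864413]
```

View pics/s4z.png

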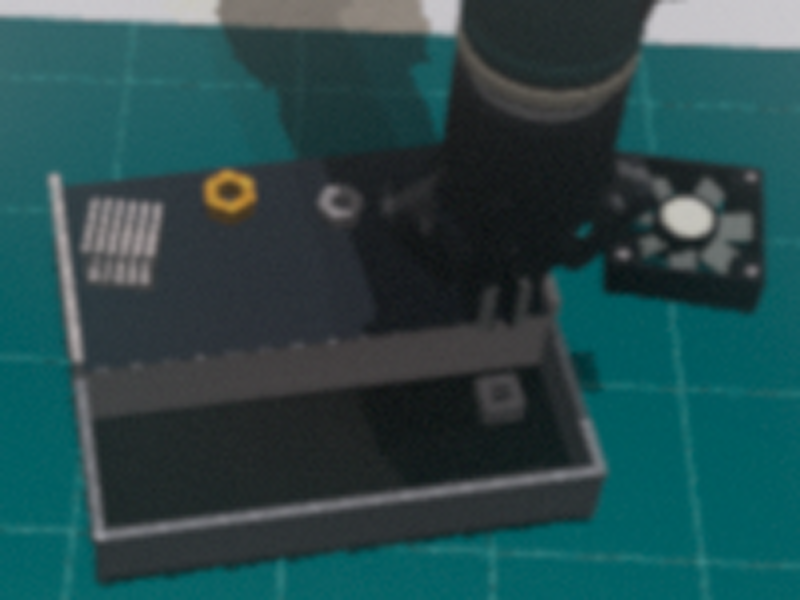

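The spacer lies in the tray (crop px 500,398). Next, the small nut.

```bash
python3 -m jog '[[0.1,[0,0,-0.03],0],[0.1,[0,0,-0.03],0],[0.1,[0.029,-0.0156,0],0],[0.1,[0.029,-0.0156,0],0],[0.1,[0.029,-0.0156,0],0],[0.1,[0.029,-0.0156,0],0],[0.1,[0,0,0],0],[0.1,[0,0,0.03],0],[0.1,[0,0,0.02],0],[0.1,[0,0,0],0]]'
python3 - <<'E'
from h import *
o=robot.get_obs();print(st(o['position']),o['position']);save('wrist','w5')
for n,uv in []:pass
E
```

```text
time_s: 5.98
position: [0.5138, 0.0662, 0.0577]
eef_rot: [[-0.979, -0.204, -0.002], [-0.204, 0.979, -0.0], [0.002, 0.0, -1.0]]
ft_force: [0.4, 0.4, -0.4]
finger_gap: 0.0084
[-0.05641741  0.02671609] [0.51381075 0.06621127 0.05769007]
```

View pics/w5.png

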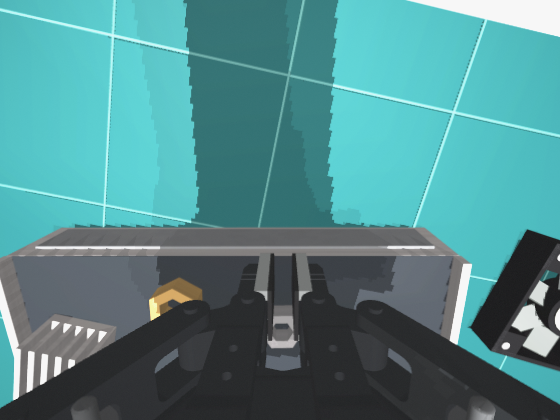

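The small nut (283,332) is centred between the fingers, and they're clear behind it. I lower and push.

```bash
python3 -m jog '[[0.1,[0,0,0.009],0],[0.1,[-0.010,0,0],0],[0.1,[-0.010,0,0],0],[0.1,[-0.010,0,0],0],[0.1,[-0.012,0,0],0],[0.1,[-0.012,0,0],0],[0.1,[-0.012,0,0],0],[0.1,[-0.012,0,0],0]]'
python3 - <<'E'
from h import *
o=robot.get_obs();print(st(o['position']),o['position']);save('scene','s6')
b=cv2.imread('pics/s6.png')[150:300,225:425];cv2.imwrite('pics/s6z.png',cv2.resize(b,None,fx=4,fy=4,interpolation=cv2.INTER_CUBIC))
E
```

```text
time_s: 7.02
position: [0.5917, 0.0818, 0.0498]
eef_rot: [[-0.979, -0.204, 0.0], [-0.204, 0.979, -0.0], [-0.0, -0.0, -1.0]]
ft_force: [0.1, -0.8, -0.1]
finger_gap: 0.0085
[0.02298728 0.0260664 ] [0.59166948 0.08181723 0.04975557]
```

View pics/s6z.png

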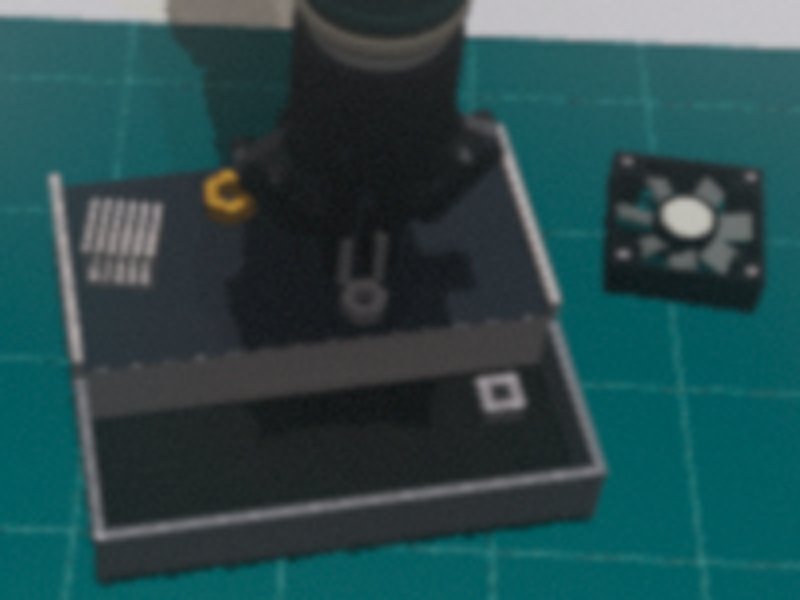

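The small nut (362,298) sits centred ahead of the fingers, and the spacer is in the tray. I continue.

```bash
python3 -m jog '[[0.1,[-0.012,0,0.0005],0],[0.1,[-0.012,0,0],0],[0.1,[-0.012,0,0],0],[0.1,[-0.003,0,0],0],[0.1,[0,0,0],0],[0.1,[0,0,0],0]]'
python3 - <<'E'
from h import *
o=robot.get_obs();print(st(o['position']),o['position']);save('scene','s7')
b=cv2.imread('pics/s7.png')[150:300,225:425];cv2.imwrite('pics/s7z.png',cv2.resize(b,None,fx=4,fy=4,interpolation=cv2.INTER_CUBIC))
E
```

```text
time_s: 7.82
position: [0.6286, 0.0895, 0.0492]
eef_rot: [[-0.979, -0.204, -0.0], [-0.204, 0.979, -0.0], [0.001, 0.0, -1.0]]
ft_force: [-0.3, 0.3, -0.2]
finger_gap: 0.0086
[0.06073213 0.02599467] [0.62863096 0.08946758 0.04923184]
```

View pics/s7z.png

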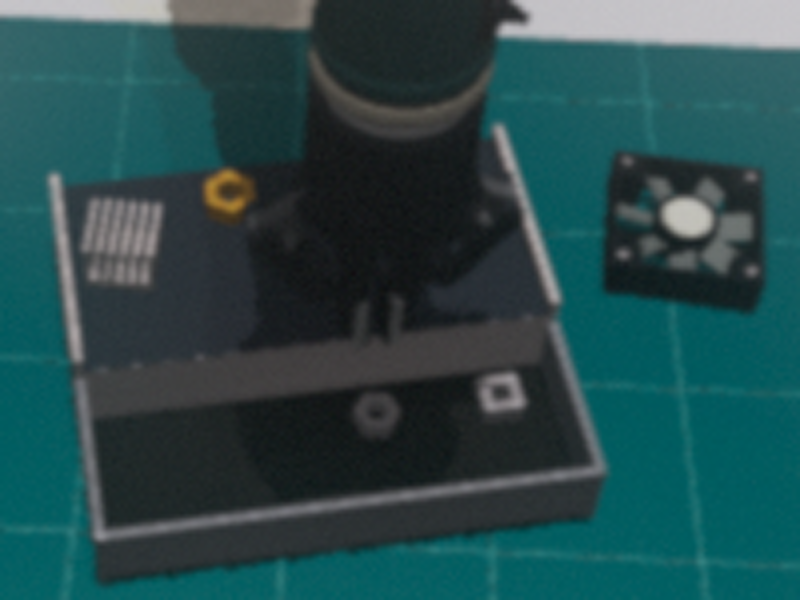

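Both are in the tray: small nut at (377,413), spacer at (500,393). Before the big nut, I check the gripper's width at heat-sink height from the wrist depth.

Run:
```python
from h import *
im,d=save('wrist','w8')
c=cal('wrist');T=np.array(c['T_tool_cam']);K=c['camera_matrix']
v,u=np.mgrid[:420,:560];P=np.stack([(u-K[0,2])/K[0,0]*d,(v-K[1,2])/K[1,1]*d,d],-1)@T[:3,:3].T+T[:3,3]
for lo in range(-80,1,8):
    m=(d>0)&(P[...,2]>lo/1000)&(P[...,2]<lo/1000+.008)&(np.abs(P[...,1])<.08)&(P[...,0]>-.05)&(P[...,0]<.05)
    if m.sum(): print(lo,m.sum(),'y',P[m][:,1].min().round(4),P[m][:,1].max().round(4),'x',P[m][:,0].min().round(4),P[m][:,0].max().round(4))
```

```text
-80 9865 y -0.0579 0.0587 x -0.0085 0.0191
-72 6402 y -0.0533 0.0535 x -0.0106 0.0189
-64 5421 y -0.0467 0.0465 x -0.0111 0.0167
-56 4627 y -0.0412 0.0419 x -0.011 0.0151
-48 1730 y -0.0357 0.0367 x -0.0112 0.015
-40 904 y -0.0201 0.021 x -0.0108 0.0133
-32 702 y -0.0177 0.0181 x -0.0102 0.0127
-24 555 y -0.0177 0.0182 x -0.0104 0.0124
-16 559 y -0.0177 0.0181 x -0.0112 0.0124
-8 129 y -0.0159 0.0166 x 0.0069 0.0123
0 32000 y -0.08 0.08 x -0.0002 0.05
```

Up to 40 mm above the tips the gripper's half-width is at most 21 mm. The heat sink top is about 25 mm above the tips and its side about 37 mm away, so it's clear.

```bash
python3 -m jog '[[0.1,[0,0,-0.03],0],[0.1,[0,0,-0.03],0],[0.1,[0.0328,-0.0138,0],0],[0.1,[0.0328,-0.0138,0],0],[0.1,[0.0328,-0.0138,0],0],[0.1,[0.0328,-0.0138,0],0],[0.1,[0,0,0],0],[0.1,[0,0,0.03],0],[0.1,[0,0,0.02],0],[0.1,[0,0,0],0]]'
python3 - <<'E'
from h import *
o=robot.get_obs();print(st(o['position']),o['position']);save('wrist','w9')
E
```

```text
time_s: 9.18
position: [0.5114, 0.0093, 0.0582]
eef_rot: [[-0.979, -0.204, -0.002], [-0.204, 0.979, 0.0], [0.002, 0.0, -1.0]]
ft_force: [-0.4, -0.4, -0.5]
finger_gap: 0.0085
[-0.0704399  -0.02845096] [0.51136895 0.00934237 0.05822714]
```

View pics/w9.png

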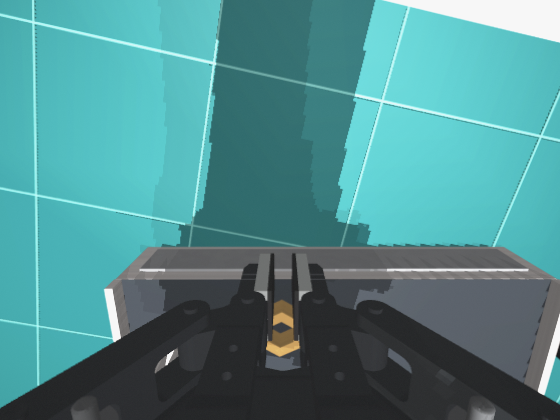

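The big nut (282,325) is centred between the fingers, so I push it.

```bash
python3 -m jog '[[0.1,[0,0,0.009],0],[0.1,[-0.010,0,0],0],[0.1,[-0.010,0,0],0],[0.1,[-0.012,0,0],0],[0.1,[-0.012,0,0],0],[0.1,[-0.012,0,0],0],[0.1,[-0.012,0,0],0],[0.1,[-0.012,0,0],0]]'
python3 - <<'E'
from h import *
o=robot.get_obs();print(st(o['position']),o['position']);save('scene','s10')
b=cv2.imread('pics/s10.png')[150:300,225:425];cv2.imwrite('pics/s10z.png',cv2.resize(b,None,fx=4,fy=4,interpolation=cv2.INTER_CUBIC))
E
```

```text
time_s: 10.22
position: [0.5909, 0.0253, 0.0503]
eef_rot: [[-0.979, -0.204, -0.0], [-0.204, 0.979, 0.0], [0.0, 0.0, -1.0]]
ft_force: [-0.9, -0.4, 0.7]
finger_gap: 0.0084
[ 0.01070705 -0.0291094 ] [0.59093488 0.02529615 0.05027236]
```

View pics/s10z.png

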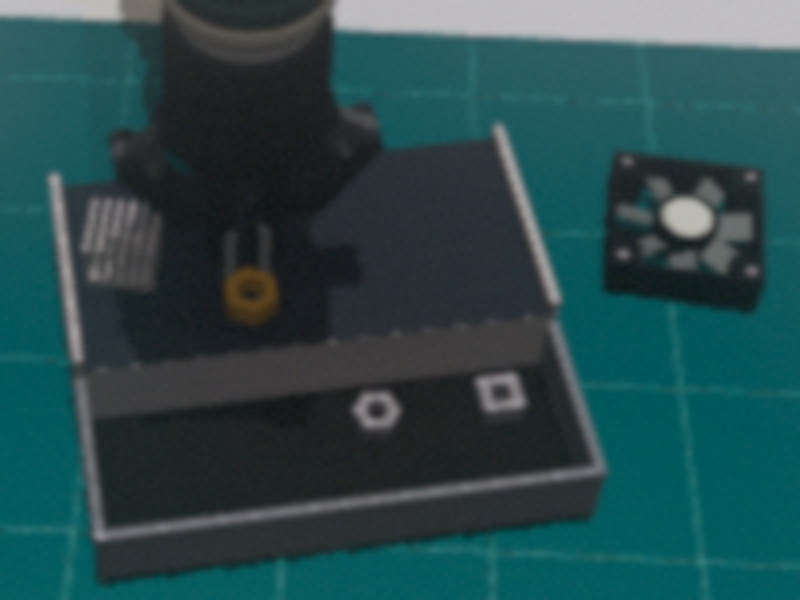

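The big nut (250,293) is centred ahead of the fingers and the heat sink hasn't moved. I push it over the edge and then retract upward.

```bash
python3 -m jog '[[0.1,[-0.012,0,0.0005],0],[0.1,[-0.012,0,0],0],[0.1,[-0.012,0,0],0],[0.1,[-0.012,0,0],0],[0.1,[-0.003,0,0],0],[0.1,[0,0,0],0],[0.1,[0,0,0],0]]'
python3 - <<'E'
from h import *
o=robot.get_obs();print(st(o['position']),o['position']);save('scene','s11')
b=cv2.imread('pics/s11.png')[150:300,225:425];cv2.imwrite('pics/s11z.png',cv2.resize(b,None,fx=4,fy=4,interpolation=cv2.INTER_CUBIC))
E
```

```text
time_s: 11.15
position: [0.6396, 0.0353, 0.0497]
eef_rot: [[-0.979, -0.203, -0.001], [-0.203, 0.979, -0.0], [0.001, 0.0, -1.0]]
ft_force: [-0.0, -0.2, 0.8]
finger_gap: 0.0086
[ 0.0604272  -0.02925991] [0.63963459 0.03531888 0.04971189]
```

View pics/s11z.png

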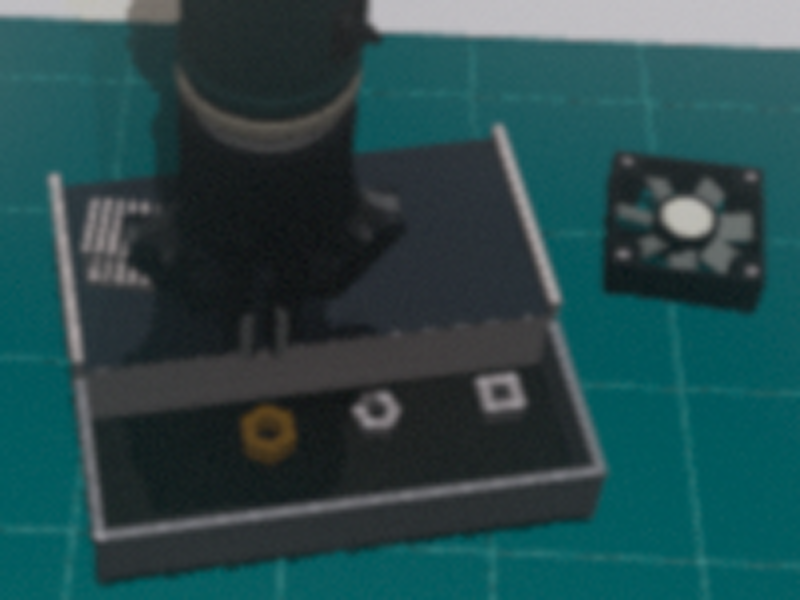

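All three lie in the tray (big nut at 268,432). I retract straight up, then back toward the robot's left, and check.

```bash
python3 -m jog '[[0.1,[0,0,-0.03],0],[0.1,[0,0,-0.05],0],[0.1,[0,0,-0.06],0],[0.1,[0,0,-0.06],0],[0.1,[0.05,0,0],0],[0.1,[0.05,0,0],0],[0.1,[0.05,0,0],0],[0.1,[0.03,0,0],0],[0.1,[0,0,0],0],[0.1,[0,0,0],0]]'
python3 - <<'E'
from h import *
o=robot.get_obs();print(st(o['position']),o['position'],o['ft_force']);save('scene','s12');save('wrist','w12')
S=[np.load(f'pics/{n}.npz')['im'].astype(float) for n in('scene0','s12')]
def tile(c,r):
    return [x[c[1]-r:c[1]+r,c[0]-r:c[0]+r].mean(2).astype(np.float32) for x in S]
for n,c,r in [('hs',(255,210),16),('fan',(397,207),26),('can',(156,240),36)]:
    a,b=tile(c,r);print(n,'shift px',cv2.phaseCorrelate(a,b))
t=lambda u,v:((u+.5)/4-.5+225,(v+.5)/4-.5+150)
for n,uv,z in [('big',(268,430),.016),('small',(377,408),.014),('spacer',(500,391),.016)]:
    p=onz('scene',t(*uv),z);print(n,np.round(p,3),np.round(st(p),3))
E
```

```text
time_s: 12.45
position: [0.4645, -0.001, 0.2503]
eef_rot: [[-0.979, -0.204, 0.002], [-0.204, 0.979, 0.0], [-0.002, -0.0, -1.0]]
ft_force: [0.4, 0.2, -0.6]
finger_gap: 0.0088
[-0.11840429 -0.02899536] [ 0.46453003 -0.00100145  0.25026176] [ 0.40013637  0.20143827 -0.62313764]
hs shift px ((0.007218122069108546, 0.08881660185567064), 0.9557493063621223)
fan shift px ((-0.00026982019206656105, 0.03987620421488103), 0.9161953886840569)
can shift px ((0.037405174043676936, -0.03696652078121332), 0.9789139975184276)
big [0.669 0.039 0.016] [ 0.09  -0.031]
small [0.651 0.093 0.014] [0.084 0.025]
spacer [0.639 0.154 0.016] [0.084 0.087]
```

View pics/s12.png

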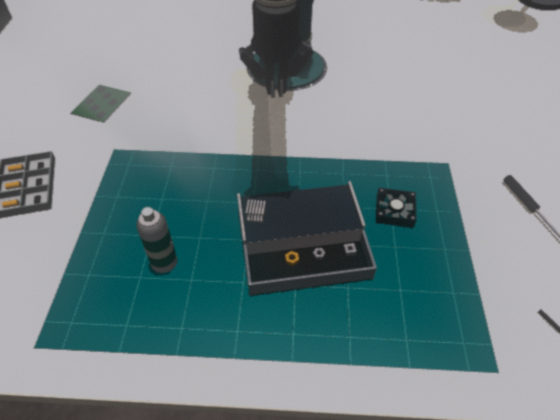

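The picture shows the three parts in the tray at (292,257), (319,252) and (350,247). The heat sink, fan and can stand where they did, and the arm is clear.

```bash
python3 -c "
from rig import robot
print(robot.sign_off())"
```

```text
the job is handed in; nothing more can be done
None
```

I swept the spacer, the small nut and the big nut one at a time over the far edge with nearly shut fingertips, and all three now lie in the catch tray. I then lifted the arm clear and handed the job in at about 12.5 s; sign-off gave no verdict.

Last checks, from the scene camera just before handing in:

| Part | Step x (mm) | Step y (mm) |
|---|---|---|
| Big nut | 90 | -31 |
| Small nut | 84 | 25 |
| Spacer | 84 | 87 |

- **In the tray:** all three centres are inside the limits, at least 20 mm from them in x. The positions come from casting rays from one camera onto the heights expected for parts lying flat on the tray floor.
- **Must stay:** the heat sink, fan and spray can shifted less than 0.1 pixel between the first and last pictures, so they did not move measurably.
- **Robot:** the tool is at z = 0.25 m, clear of everything. The wrist force was under 1.5 N at every reading.
- **Disagreements:** the camera views differed by about 2–3 mm (7 mm for the heat sink and 8 mm at one rim corner), which did not matter for the sweeps. No check failed.

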